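# Lay out a tube-foot weldment for tacking

### The job

Lay out the foot on the steel base plate ready for tacking: stand the square tube on the middle of the plate, square to it; on the plate's centre line put the steel angle behind the tube, on the side away from the two bolt holes, long leg flat and the outer face of its upright leg turned to the tube and close against it (within a centimetre); and on the same line stand the round bush between the tube and the pair of bolt holes, clear of both. Lay the square cap plate flat on top of the tube, centred and square with the plate. Let go of everything, and leave the other things on the bench where they are.

Things in the scene. Friction and masses are not known exactly. Their poses are not given: they have to be found in the camera images.
- base_plate: Base plate, fixed on the bench: flat bright steel, 240 x 110 mm, 10 mm thick, with a chalk cross on its middle. Origin: centre of its underside (at bench height; its top is 10 mm higher). x runs along its 240 mm length (the chalk centre line) towards the end with the two 14 mm bolt holes, which lie at x = +100 mm, y = -30 and +30 mm; y runs across it; z up. The holes point within about 60 degrees of straight away from the robot.
- tube: Square tube: a stub of 50 x 50 mm box section, 45 mm tall, 5 mm walls, open ends, standing upright. Origin: centre of its underside; x and y square to its faces, z up. Like the other loose pieces it starts on a flat 6 mm plywood board fixed on the bench, on the other side from the base plate. About 0.3 kg.
- cleat: Steel angle: a 40 mm wide cut of L section, dark steel, 6 mm thick. Its long leg, 50 mm along x, lies flat; its upright leg is at the +x end and rises to 40 mm. Origin: centre of the underside of the flat leg (25 mm from the outer face of the upright leg, which is at x = +25 mm, looking to +x); y along its 40 mm width, z up. The upright leg spans x = 19 to 25 mm. About 0.16 kg; starts on the board.
- bush: Bush: plain steel ring, 36 mm outside diameter, 20 mm bore, 30 mm tall, standing on end. Origin: centre of its underside, z along its axis, up. About 0.16 kg; starts on the board.
- cap: Cap plate: flat square steel plate, 60 x 60 mm, 10 mm thick, lying flat. Origin: centre of its underside; x and y square to its edges, z up. About 0.26 kg; starts on the board.
- flat_bar: Not part of the job, leave it: offcut of dark steel flat bar, 75 x 20 mm, 12 mm thick, lying on the board among the pieces. Origin: centre of its underside; x along its length.
- tin: Not part of the job, leave it: closed round grey tin, 54 mm diameter, 45 mm tall, standing on the board among the pieces. Origin: centre of its underside.
- hammer: Not part of the job, leave it: hammer about 280 mm long lying on the bench beyond the work area. x along its handle towards the head.
- wire_brush: Not part of the job, leave it: hand brush about 220 mm long, wooden handle, lying on the bench beyond the work area. x along it, handle to -x.
There are look-alikes about, which are no part of the job. Leave any orange, purple or yellow look-alike of the bush alone.

How it is judged:
By the outcome, as a careful person would: the job done as asked, in the order asked, and still so for the second after the job is handed in, with the robot touching nothing.
It also fails if it takes over 102 s, if anything falls off the work surface, if the arm or the gripper's body presses on something with over 40 N, if the wrist force passes 120 N, or if a joint passes its speed limit or range.

### The arm

A 6-joint arm with a two-finger parallel gripper is mounted at the origin on the work surface. World frame = base frame: x ahead of the robot, y to its left, z up, the work surface at z = 0. Lengths are in m, angles in degrees, forces in N, time in s.
With the tool pointing down it reaches from about 0.4 to 0.825 m from the base axis. Payload 7 kg.
Tool frame: the origin (TCP) lies at the very end of the fingers, on their centre line; the grasp point (between the pads) lies 19 mm behind it; x points along the fingers, y is the direction in which the jaws open and shut, and the axes are right-handed (so a half turn about x gives the same grasp; the last joint's range is limited). The gripper opens to 88 mm and grips with 3 to 60 N. Pads are 19 mm wide; open, the fingers measure 130 mm over their backs; the gripper's body (78 mm by 193 mm) begins 47 mm behind the grasp point.
Start: joints at [90.476, 20.546, 0.682, 0, -70.136, -16.507], TCP at [0.186, 0.649, 0.227] pointing down, gripper open.
Joint ranges: [-176.03, 176.03], [-82.01, 121.73], [-58.28, 71.71], [-173.87, 95.51], [-174.79, -0.11], [-173.66, 173.66]. Speed limits (degrees/s): [136.94, 136.94, 172.46, 180, 180, 180].

### API

Orientations are given as [roll, pitch, yaw] about the fixed x, y, z axes, in that order (R = Rz(yaw) Ry(pitch) Rx(roll)).
In Python, from plant import * gives the robot as it stands. The module is installed in compiled form; this text tells all that it offers.
- The arm moves only by the shell command python3 -m creep 'ROWS' [FORCE]. ROWS is a JSON object of lists of equal length, an entry for each row: "jaw": the closure, from -1 (fully open) to 1 (shut); "translation": the shift along the tool's x, y, z in m, a list of three; "roll": the turn about the tool's x in rad. A call has exactly 10 rows; each row shifts and turns the commanded pose from where the row before left it, along the tool's axes as they then stand; what a row does not reach is not made up. A row lasts 1/10 s, in which the tool goes at most 50 mm and 8.59 degrees, less where a joint would pass 70% of its speed; a pose out of reach is approached as far as the arm can. A call with a gripper value outside its range is refused whole. The fingers move at their own pace and stop on an object; FORCE is the grip in N (left out, the last holds). Time passes only in rows, so rows that do not move let the fingers close, or fill a call up. It gives the time, the measured TCP pose, the force and the opening at its end, in the units of the state.
- get_state(): the state, without advancing time (a new reading comes with each control period).
- capture(name): name is "side" or "top"; returns a dict with "image" (480x640x3 uint8, red, green, blue), "fovy" (degrees; the focal length in pixels is half the picture's height over the tangent of half this angle, whatever the lens; pixels are square), "cx", "cy" (the principal point, pixels), "pose" (4x4, takes a point from camera to world coordinates). Camera axes: x right, y up, looking along -z (the intrinsics and any distortion apply to the point x, -y, -z); pixel columns grow to the right and rows downward; lengths in m; the calibration is good to about 2 mm. A picture is of the moment at which its call begins. There is no depth.
- close_job(): hands the job in, once; it reports no verdict.
The state is a dict: "time_s": time; "joints": joint angles; "qd": joint speeds; "joint_torque": joint torques, N m; "tcp_pos": TCP position; "eef_rot": TCP orientation; "contact_force": force on the tool from outside, world axes, zero at the start; "moment": the same for the moment, N m; "gripper_width": finger opening in m.
Only numpy, scipy, OpenCV 4.12 (cv2) and the standard library are available. Lean on these libraries where they do the work, as an engineer would, in place of code of your own. Each camera call takes 0.05 s, during which the arm holds its last target.

## Working session

There is one attempt and no reset: what is moved stays moved. The work goes in short steps, Python scripts to look and compute and a shell command to move; the robot and the scene stay as the last step left them, time stands still between calls to the robot, and variables do not carry over. Pictures are saved under pics/ and viewed, and the job is handed in when it is done.

```bash
mkdir -p pics; python3 - <<'E'
from plant import *
import cv2
s=get_state();print(s)
for n in("side","top"):
    c=capture(n);cv2.imwrite(f"pics/{n}0.png",c["image"][:,:,::-1]);print(n,{k:v for k,v in c.items() if k!="image"})
E
```

```text
{'time_s': 0.0, 'joints': array([ 9.04764276e+01,  2.05900213e+01,  6.36401276e-01, -2.15690840e-02,
       -7.01344458e+01, -1.65051780e+01]), 'qd': array([-0.05123922,  0.02860149, -0.0544764 , -0.05868308,  0.02097515,
        0.14467283]), 'joint_torque': array([-6.83139187e-04, -5.82720852e+01,  2.93073517e+01,  6.99724406e+00,
        7.07796498e-03, -1.50551791e-04]), 'tcp_pos': array([0.18628184, 0.64830524, 0.22565403]), 'eef_rot': array([  93.54077238,   89.90962928, -102.49532313]), 'contact_force': array([-0.35550246,  0.05630816,  0.30084893]), 'moment': array([-0.01439158,  0.02217652,  0.00477515]), 'gripper_width': 0.08752359633031165}
side {'fovy': 53.053825832004605, 'cx': 317.15573632998576, 'cy': 247.3012076843015, 'pose': array([[-0.90640997,  0.32162414, -0.27382272,  0.30266496],
       [-0.4223748 , -0.68317411,  0.59571189,  0.65497992],
       [ 0.00452673,  0.65561501,  0.75508176,  0.89949224],
       [ 0.        ,  0.        ,  0.        ,  1.        ]])}
top {'fovy': 52.950887489910755, 'cx': 324.501362708913, 'cy': 238.6697680664238, 'pose': array([[-2.02749418e-02,  9.73729329e-01, -2.26804146e-01,
         3.96932353e-01],
       [-9.99787707e-01, -2.05789178e-02,  1.02441562e-03,
        -3.97338345e-02],
       [-3.66988034e-03,  2.26776767e-01,  9.73939849e-01,
         1.05800922e+00],
       [ 0.00000000e+00,  0.00000000e+00,  0.00000000e+00,
         1.00000000e+00]])}
```

View pics/top0.png

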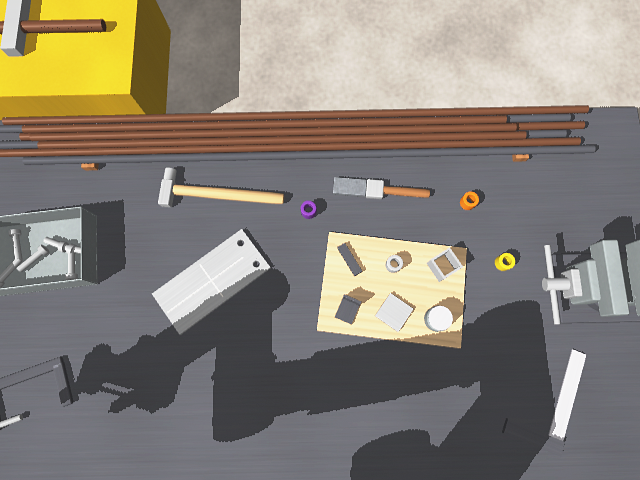

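View pics/side0.png

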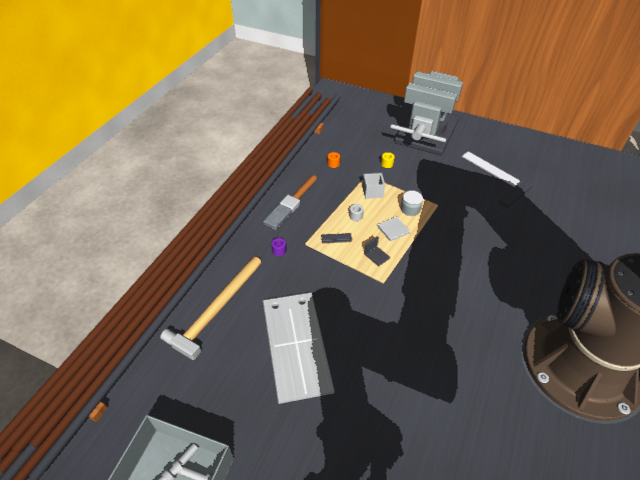

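```bash
python3 - <<'E'
import cv2
t=cv2.imread("pics/top0.png");s=cv2.imread("pics/side0.png")
R=lambda i,x,y,w,h,k,n:cv2.imwrite(n,cv2.resize(i[y:y+h,x:x+w],None,fx=k,fy=k,interpolation=cv2.INTER_CUBIC))
R(t,312,228,160,120,5,"pics/tboard.png")
R(t,145,222,140,120,5,"pics/tplate.png")
R(s,300,165,145,120,5,"pics/sboard.png")
R(s,255,285,85,120,5,"pics/splate.png")
E
```

```text
(no output)
```

View pics/tboard.png

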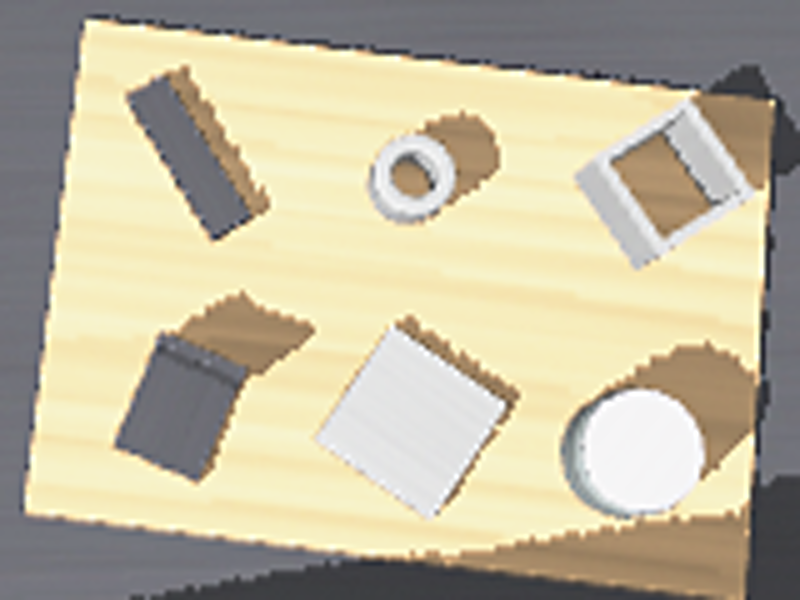

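View pics/tplate.png

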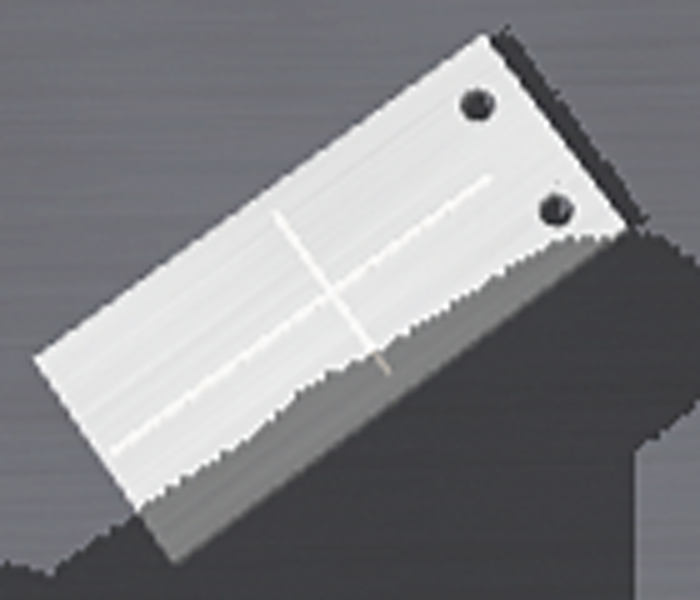

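View pics/sboard.png

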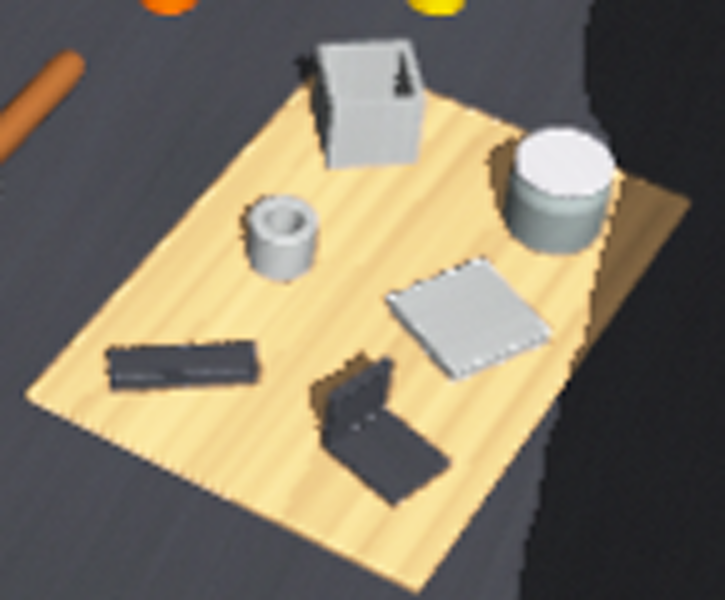

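View pics/splate.png

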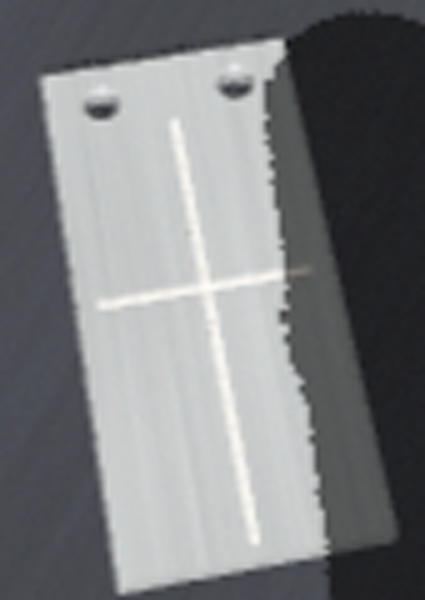

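```bash
cat > h.py <<'E'
import numpy as np, cv2
from scipy.optimize import least_squares
def cam(c):
    return dict(f=240/np.tan(np.radians(c["fovy"]/2)),cx=c["cx"],cy=c["cy"],P=np.array(c["pose"]))
def proj(C,W):
    W=np.atleast_2d(W); p=(W-C["P"][:3,3])@C["P"][:3,:3]
    return np.c_[C["cx"]+C["f"]*p[:,0]/-p[:,2], C["cy"]-C["f"]*p[:,1]/-p[:,2]]
def toW(q,o,z):
    o=np.atleast_2d(o)/1000.; c,s=np.cos(q[2]),np.sin(q[2])
    return np.c_[q[0]+c*o[:,0]-s*o[:,1], q[1]+s*o[:,0]+c*o[:,1], z+o[:,2]]
def un(p,off,k=5): return (np.array(p,float)+.5)/k-.5+np.array(off)
def fit(views,z,q0,yaw=True):
    # views: list of (C, objpts mm, pix)
    def r(v):
        q=v if yaw else np.r_[v,0]
        return np.concatenate([(proj(C,toW(q,o,z))-p).ravel() for C,o,p in views])
    s=least_squares(r,q0 if yaw else q0[:2],loss="soft_l1",x_scale=[.01,.01,.1][:3 if yaw else 2])
    return s.x,r(s.x)
E
cat > f0.py <<'E'
from plant import *
from h import *
T=cam(capture("top"));S=cam(capture("side"))
tb,tp,sb,sp=(312,228),(145,222),(300,165),(255,285)
D={}
sq=lambda a,b,z:[[a,b,z],[a,-b,z],[-a,-b,z],[-a,b,z]]
plo=sq(120,55,10)+[[100,30,10],[100,-30,10],[0,0,10]]
D["plate"]=(0,[.55,.25,-.9],
 plo,[(487,35),(630,232),(175,562),(35,357),(478,105),(557,211),(333,296)],tp,
 plo,[(42,77),(283,40),(398,540),(120,593),(102,102),(237,83),(210,290)],sp)
D["tube"]=(.006,[.6,-.28,-.6],
 sq(25,25,45),[(692,100),(752,190),(662,250),(608,163)],tb,
 None,None,None)
D["cleat"]=(.006,[.5,-.1,-.4],
 [[-25,20,6],[-25,-20,6],[25,20,40],[25,-20,40]],[(115,445),(200,482),(160,333),(248,372)],tb,
 [[-25,20,6],[-25,-20,6],[25,20,40],[25,-20,40]],[(393,500),(450,460),(328,393),(390,360)],sb)
D["cap"]=(.006,[.5,-.2,-.6],sq(30,30,10),[(397,325),(510,405),(432,518),(317,437)],tb,
 sq(30,30,10),[(387,300),(483,258),(551,328),(457,374)],sb)
D["bush"]=(.006,[.6,-.2,0],[[0,0,30]],[(416,172)],tb,[[0,0,30]],[(283,218)],sb)
D["tin"]=(.006,[.6,-.2,0],[[0,0,45]],[(642,450)],tb,[[0,0,45]],[(563,163)],sb)
D["bar"]=(.006,[.6,-.1,-1],[[37.5,10,12],[37.5,-10,12],[-37.5,-10,12],[-37.5,10,12]],[(252,220),(215,240),(127,95),(165,72)],tb,None,None,None)
E
cat > f1.py <<'E'
from f0 import *
for n,(z,q0,o1,p1,f1,o2,p2,f2) in D.items():
    v1=(T,o1,un(p1,f1)); y=n not in("bush","tin")
    V=[("top",[v1])]
    if o2:
        v2=(S,o2,un(p2,f2)); V+=[("side",[v2]),("both",[v1,v2])]
    for m,v in V:
        q,r=fit(v,z,q0,y); print(n,m,(q[:2]*1000).round(1),np.degrees(q[2:]).round(2),"max|r|",abs(r).max().round(2))
E
python3 f1.py
```

```text
plate top [552.7 209.1] [-54.08] max|r| 0.7
plate side [553.1 211.5] [-53.81] max|r| 0.97
plate both [553.1 210.2] [-53.96] max|r| 1.59
tube top [ 573.7 -299.4] [-58.64] max|r| 2.62
cleat top [481.8 -86.8] [-24.44] max|r| 0.61
cleat side [483.8 -85.3] [-26.34] max|r| 1.19
cleat both [482.7 -86.3] [-25.09] max|r| 1.33
cap top [ 475.6 -187.3] [-37.26] max|r| 0.46
cap side [ 476.6 -184.4] [-34.39] max|r| 0.47
cap both [ 476.1 -186.5] [-36.22] max|r| 1.07
bush top [ 580.2 -191. ] [] max|r| 0.0
bush side [ 581.4 -189. ] [] max|r| 0.0
bush both [ 580.7 -190.4] [] max|r| 0.43
tin top [ 459.1 -275.9] [] max|r| 0.0
tin side [ 461.2 -273.3] [] max|r| 0.0
tin both [ 459.9 -275.3] [] max|r| 0.73
bar top [592.5 -94.7] [-151.23] max|r| 0.36
```

```bash
python3 - <<'E'
import cv2,numpy as np
t=cv2.imread("pics/top0.png");s=cv2.imread("pics/side0.png")
a=cv2.resize(t[236:286,420:470],None,fx=8,fy=8,interpolation=cv2.INTER_CUBIC)
b=cv2.resize(s[166:216,350:400],None,fx=8,fy=8,interpolation=cv2.INTER_CUBIC)
c=np.hstack([a,b]); cv2.imwrite("pics/tube2.png",c)
E
```

```text
(no output)
```

View pics/tube2.png

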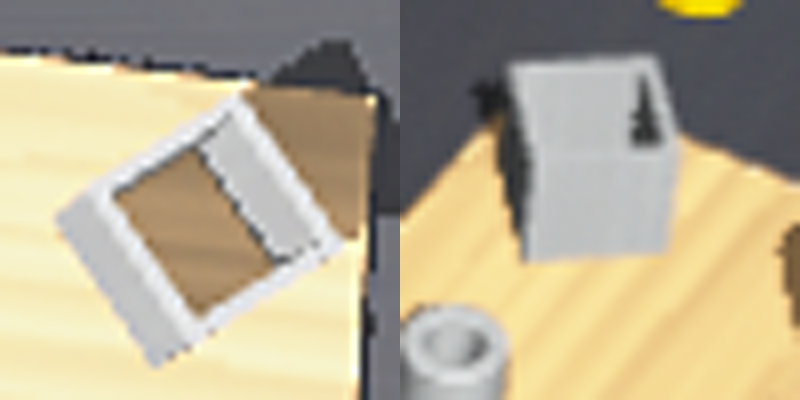

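```bash
python3 - <<'E'
from f0 import *
o=[[25,25,45],[25,-25,45],[-25,-25,45],[-25,25,45]]
ot=o+[[-25,25,0],[-25,-25,0]]
pt=un([(240,93),(343,243),(195,338),(93,188),(58,215),(155,367)],(420,236),8)
os_=o+[[-25,25,0],[-25,-25,0]]
ps=un([(110,62),(258,55),(280,148),(130,152),(130,262),(268,253)],(350,166),8)
for v in([(T,ot,pt)],[(S,os_,ps)],[(T,ot,pt),(S,os_,ps)]):
    q,r=fit(v,.006,[.57,-.29,-1]);print(q[:2]*1000,np.degrees(q[2]),abs(r).max(),r.round(1))
E
```

```text
[ 574.31854585 -299.08848878] -59.43053485284816 0.9648828212444869 [ 0.2 -0.7  1.   0.2  0.   0.7 -0.7 -0.4 -0.6  0.   0.2  0.1]
[ 575.4087542  -299.01149877] -60.31068275625937 1.0111794199925725 [ 0.1 -0.3 -0.1 -0.3  0.4  0.4  0.3  0.9 -1.  -0.3  0.  -0.2]
[ 574.74041387 -299.03735347] -59.63225644447017 1.0097837241922605 [ 0.2 -0.8  0.9  0.1 -0.1  0.5 -0.8 -0.7 -0.7 -0.2  0.1 -0.1  0.2 -0.1
  0.  -0.3  0.7  0.4  0.7  1.  -0.7 -0.2  0.3 -0.2]
```

```bash
cat > nav.py <<'E'
import sys,numpy as np
from plant import *
from scipy.spatial.transform import Rotation as Ro
def nav(x,y,z,a=None,s=None):
    s=s or get_state(); R=Ro.from_euler("xyz",s["eef_rot"],degrees=True).as_matrix()
    cur=np.degrees(np.arctan2(R[1,1],R[0,1])); p=s["tcp_pos"]
    roll=0
    if a is not None:
        roll=-((a-cur+90)%180-90)
    R2=R@Ro.from_euler("x",roll,degrees=True).as_matrix()
    d=R2.T@(np.array([x,y,z])-p)
    print("t %.2f tcp %s jaw %.2f tilt %.2f w %.1f F %s j6 %.0f j1 %.0f"%(s["time_s"],(p*1000).round(1),cur,np.degrees(np.arccos(-R[2,0])),s["gripper_width"]*1000,s["contact_force"].round(1),s["joints"][5],s["joints"][0]))
    print("roll rad %.4f (%.1f deg)  then tool d mm %s ; remaining if roll half-turn other way %.3f"%(np.radians(roll),roll,(d*1000).round(1),np.radians(roll-180*np.sign(roll))))
if __name__=="__main__": nav(*[float(v) for v in sys.argv[1:]])
E
python3 nav.py .5747 -.299 .10 30.4; python3 nav.py .5747 -.299 .10 -59.6
```

```text
t 0.30 tcp [186.4 648.6 226.2] jaw -106.03 tilt 0.03 w 87.6 F [-0.   0.4  0.4] j6 -17 j1 90
roll rad 0.7604 (43.6 deg)  then tool d mm [  126.7   144.5 -1013.7] ; remaining if roll half-turn other way -2.381
t 0.30 tcp [186.4 648.6 226.2] jaw -106.03 tilt 0.03 w 87.6 F [-0.   0.4  0.4] j6 -17 j1 90
roll rad -0.8104 (-46.4 deg)  then tool d mm [ 126.7 1013.7  144.5] ; remaining if roll half-turn other way 2.331
```

```bash
python3 -m creep '{"jaw":[-1,-1,-1,-1,-1,-1,-1,-1,-1,-1],"translation":[[0,0,0],[0,0,0],[0,0,0],[0,0,0],[0,0,0],[0,0,0],[0,0.020,-0.045],[0,0.020,-0.045],[0,0.020,-0.045],[0,0.020,-0.045]],"roll":[0.127,0.127,0.127,0.127,0.127,0.125,0,0,0,0]}' 40
python3 -m creep '{"jaw":[-1,-1,-1,-1,-1,-1,-1,-1,-1,-1],"translation":[[0,0.010,-0.045],[0,0.010,-0.045],[0,0.010,-0.045],[0,0.010,-0.045],[0,0.010,-0.045],[0,0.010,-0.045],[0,0.004,-0.045],[0,0,-0.045],[0,0,-0.045],[0,0,-0.045]],"roll":[0,0,0,0,0,0,0,0,0,0]}'
python3 nav.py .5747 -.299 .10 30.4
```

```text
time_s: 1.3
tcp_pos: [0.2087, 0.451, 0.2263]
eef_rot: [160.0, 90.0, -79.6]
contact_force: [-0.3, 1.3, 1.8]
gripper_width: 0.0873
time_s: 2.3
tcp_pos: [0.3819, 0.0308, 0.2272]
eef_rot: [-86.1, 89.9, 34.4]
contact_force: [1.5, 2.4, 0.5]
gripper_width: 0.0877
t 2.30 tcp [381.9  30.8 227.2] jaw -149.55 tilt 0.13 w 87.7 F [1.5 2.4 0.5] j6 -4 j1 35
roll rad 0.0009 (0.1 deg)  then tool d mm [ 127.2    0.8 -382. ] ; remaining if roll half-turn other way -3.141
```

```bash
python3 -m creep '{"jaw":[-1,-1,-1,-1,-1,-1,-1,-1,-1,-1],"translation":[[0,0,-0.042],[0,0,-0.042],[0,0,-0.042],[0,0,-0.042],[0,0,-0.042],[0,0,-0.042],[0.020,0,-0.042],[0.030,0,-0.042],[0.035,0,-0.030],[0.035,0,0]],"roll":[0,0,0,0,0,0,0,0,0,0]}'
python3 nav.py .5747 -.299 .016 30.4
```

```text
time_s: 3.3
tcp_pos: [0.5673, -0.285, 0.1055]
eef_rot: [-179.3, 90.0, -59.0]
contact_force: [0.4, 0.3, -0.7]
gripper_width: 0.0875
t 3.30 tcp [ 567.3 -285.   105.5] jaw -149.72 tilt 0.05 w 87.5 F [ 0.4  0.3 -0.7] j6 39 j1 -9
roll rad -0.0021 (-0.1 deg)  then tool d mm [ 89.5   0.7 -15.7] ; remaining if roll half-turn other way 3.139
```

```bash
python3 -m creep '{"jaw":[-1,-1,-1,-1,-1,-1,-1,-1,-1,-1],"translation":[[0,0,-0.010],[0,0,-0.003],[0,0,0],[0,0,0],[0,0,0],[0,0,0],[0,0,0],[0,0,0],[0,0,0],[0,0,0]],"roll":[0,0,0,0,0,0,0,0,0,0]}'
python3 nav.py .5747 -.299 .016 30.4; python3 - <<'E'
from plant import *
import cv2,numpy as np
t=capture("top")["image"];s=capture("side")["image"]
a=cv2.resize(t[200:350,380:520],(400,428),interpolation=cv2.INTER_CUBIC)
b=cv2.resize(s[110:260,310:450],(400,428),interpolation=cv2.INTER_CUBIC)
cv2.imwrite("pics/c1.png",np.hstack([a,b])[:,:,::-1])
E
```

```text
time_s: 4.3
tcp_pos: [0.5725, -0.2931, 0.1075]
eef_rot: [42.3, 90.0, 162.8]
contact_force: [-0.1, 0.4, -0.1]
gripper_width: 0.0876
t 4.30 tcp [ 572.5 -293.1  107.5] jaw -149.57 tilt 0.01 w 87.6 F [-0.1  0.4 -0.1] j6 40 j1 -10
roll rad 0.0005 (0.0 deg)  then tool d mm [91.5  1.1 -6.2] ; remaining if roll half-turn other way -3.141
```

View pics/c1.png

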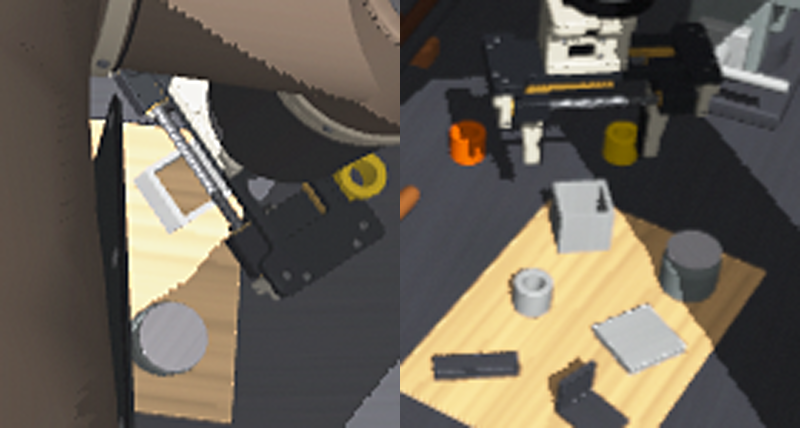

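```bash
python3 -m creep '{"jaw":[-1,-1,-1,-1,-1,-1,-1,-1,-1,-1],"translation":[[0.010,0.001,-0.006],[0.015,0,0],[0.015,0,0],[0,0,0],[0,0,0],[0,0,0],[0,0,0],[0,0,0],[0,0,0],[0,0,0]],"roll":[0,0,0,0,0,0,0,0,0,0]}'
python3 nav.py .5747 -.299 .016 30.4; python3 - <<'E'
from plant import *
import cv2,numpy as np
from h import *
c=capture("side");s=c["image"];C=cam(c)
p=proj(C,[get_state()["tcp_pos"]])[0]; print(p)
s=cv2.resize(s[110:260,310:450],None,fx=4,fy=4,interpolation=cv2.INTER_CUBIC)
cv2.drawMarker(s,tuple(int(v) for v in (p-[310,110])*4),(255,0,0),0,20)
cv2.imwrite("pics/c2.png",s[:,:,::-1])
E
```

```text
time_s: 5.4
tcp_pos: [0.5748, -0.2988, 0.0678]
eef_rot: [-131.0, 90.0, -10.6]
contact_force: [0.5, 0.4, 0.6]
gripper_width: 0.0874
t 5.40 tcp [ 574.8 -298.8   67.8] jaw -149.57 tilt 0.02 w 87.4 F [0.5 0.4 0.6] j6 41 j1 -10
roll rad 0.0005 (0.0 deg)  then tool d mm [51.8  0.2 -0.1] ; remaining if roll half-turn other way -3.141
[374.83599495 173.98809155]
```

View pics/c2.png

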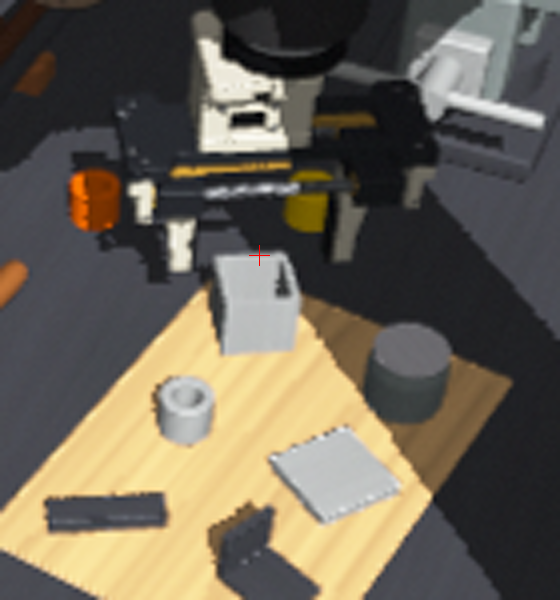

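The TCP mark (375,174) sits midway between the fingertips, above the tube. Descend and grip.

```bash
python3 -m creep '{"jaw":[-1,-1,-1,-1,-1,0,0.4,0.5,0.5,0.5],"translation":[[0.020,0,0],[0.020,0,0],[0.011,0,0],[0,0,0],[0,0,0],[0,0,0],[0,0,0],[0,0,0],[0,0,0],[0,0,0]],"roll":[0,0,0,0,0,0,0,0,0,0]}' 40
python3 nav.py .5531 .2102 .15 36.04
```

```text
time_s: 6.45
tcp_pos: [0.5748, -0.2988, 0.0167]
eef_rot: [-130.9, 90.0, -10.5]
contact_force: [0.1, -0.6, -0.7]
gripper_width: 0.0529
t 6.45 tcp [ 574.8 -298.8   16.7] jaw -149.58 tilt 0.02 w 52.9 F [ 0.1 -0.6 -0.7] j6 41 j1 -10
roll rad -0.0980 (-5.6 deg)  then tool d mm [-133.3 -282.   424.3] ; remaining if roll half-turn other way 3.044
```

```bash
python3 -m creep '{"jaw":[0.6,0.6,0.6,0.6,0.6,0.6,0.6,0.6,0.6,0.6],"translation":[[0,0,0],[0,0,0],[0,0,0],[-0.020,0,0],[-0.030,0,0],[-0.030,0,0],[-0.030,0,0],[-0.020,0,0],[0,0,0],[0,0,0]],"roll":[0,0,0,0,0,0,-0.049,-0.049,0,0]}' 40
python3 nav.py .5531 .2102 .15 36.04
```

```text
time_s: 7.45
tcp_pos: [0.5743, -0.2984, 0.1457]
eef_rot: [-19.4, 90.0, 106.5]
contact_force: [0.4, -0.5, -3.4]
gripper_width: 0.0496
t 7.45 tcp [ 574.3 -298.4  145.7] jaw -144.04 tilt 0.05 w 49.6 F [ 0.4 -0.5 -3.4] j6 46 j1 -10
roll rad -0.0015 (-0.1 deg)  then tool d mm [  -3.9 -282.   423.8] ; remaining if roll half-turn other way 3.140
```

Held (49.6 mm, 3 N of weight). Carry to the plate.

```bash
python3 -m creep '{"jaw":[0.6,0.6,0.6,0.6,0.6,0.6,0.6,0.6,0.6,0.6],"translation":[[0,-0.014,0.021],[0,-0.020,0.030],[0,-0.024,0.036],[0,-0.026,0.039],[0,-0.026,0.039],[0,-0.026,0.039],[0,-0.026,0.039],[0,-0.026,0.039],[0,-0.026,0.039],[0,-0.024,0.036]],"roll":[0,0,0,0,0,0,0,0,0,0]}' 
python3 -m creep '{"jaw":[0.6,0.6,0.6,0.6,0.6,0.6,0.6,0.6,0.6,0.6],"translation":[[0,-0.020,0.030],[0,-0.014,0.021],[0,-0.010,0.016],[0,0,0],[0.020,0,0],[0.025,0,0],[0.020,0,0],[0,0,0],[0,0,0],[0,0,0]],"roll":[0,0,0,0,0,0,0,0,0,0]}' 
python3 nav.py .5531 .2102 .0207 36.04
```

```text
time_s: 8.45
tcp_pos: [0.5556, 0.1316, 0.1445]
eef_rot: [76.2, 89.8, -157.8]
contact_force: [0.8, 0.5, -3.0]
gripper_width: 0.0495
time_s: 9.45
tcp_pos: [0.554, 0.21, 0.0825]
eef_rot: [-100.5, 89.9, 25.5]
contact_force: [0.1, 0.0, -2.9]
gripper_width: 0.0498
t 9.45 tcp [554.  210.   82.5] jaw -143.98 tilt 0.08 w 49.8 F [ 0.1  0.  -2.9] j6 -4 j1 40
roll rad -0.0003 (-0.0 deg)  then tool d mm [61.8  0.7  0.8] ; remaining if roll half-turn other way 3.141
```

```bash
python3 -m creep '{"jaw":[0.6,0.6,0.6,0.6,0.6,0.6,0.6,0.6,0.6,0.6],"translation":[[0.020,0.0005,0.0005],[0.020,0,0],[0.012,0,0],[0.005,0,0],[0,0,0],[0,0,0],[0,0,0],[0,0,0],[0,0,0],[0,0,0]],"roll":[0,0,0,0,0,0,0,0,0,0]}' 
python3 nav.py .5531 .2102 .0207 36.04;  python3 - <<'E'
from plant import *
import cv2,numpy as np
t=capture("top")["image"];s=capture("side")["image"]
a=cv2.resize(t[220:340,145:285],(400,343),interpolation=cv2.INTER_CUBIC)
b=cv2.resize(s[280:420,245:350],(400,533),interpolation=cv2.INTER_CUBIC)
c=np.zeros((533,800,3),np.uint8);c[:343,:400]=a;c[:,400:]=b
cv2.imwrite("pics/c3.png",c[:,:,::-1])
E
```

```text
time_s: 10.45
tcp_pos: [0.5527, 0.2102, 0.0248]
eef_rot: [-89.4, 90.0, 36.6]
contact_force: [-0.5, -0.2, -2.2]
gripper_width: 0.0502
t 10.45 tcp [552.7 210.2  24.8] jaw -143.96 tilt 0.02 w 50.2 F [-0.5 -0.2 -2.2] j6 -4 j1 40
roll rad 0.0000 (0.0 deg)  then tool d mm [ 4.1 -0.3 -0.2] ; remaining if roll half-turn other way -3.142
```

View pics/c3.png

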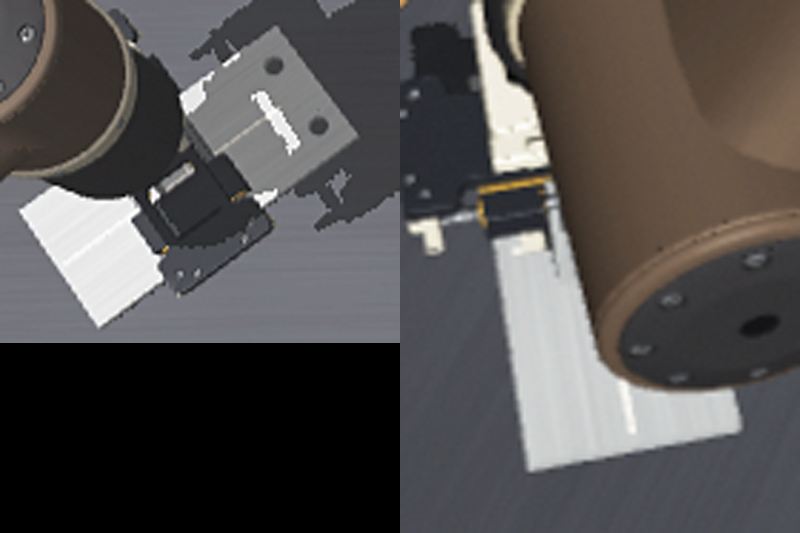

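The arm blocks both views of the tube, so lower to contact, release, back off, and look.

```bash
python3 -m creep '{"jaw":[0.6,0.6,0.6,0.6,0.6,0.6,0.6,-0.3,-0.3,-0.3],"translation":[[0.002,0,0],[0.001,0,0],[0.001,0,0],[0.0005,0,0],[0,0,0],[0,0,0],[0,0,0],[0,0,0],[0,0,0],[0,0,0]],"roll":[0,0,0,0,0,0,0,0,0,0]}' 
python3 nav.py .5531 .2102 .0207 36.04
```

```text
time_s: 11.55
tcp_pos: [0.5528, 0.2102, 0.0201]
eef_rot: [-98.7, 90.0, 27.4]
contact_force: [0.5, -0.2, -0.5]
gripper_width: 0.0568
t 11.55 tcp [552.8 210.2  20.1] jaw -143.96 tilt 0.02 w 56.8 F [ 0.5 -0.2 -0.5] j6 -4 j1 40
roll rad 0.0001 (0.0 deg)  then tool d mm [-0.6 -0.2 -0.2] ; remaining if roll half-turn other way -3.142
```

```bash
python3 -m creep '{"jaw":[-0.5,-0.27,-0.27,-0.27,-0.27,-0.27,-0.27,-0.27,-0.27,-0.27],"translation":[[-0.002,0,0],[-0.015,0,0],[-0.030,0,0],[-0.040,0,0],[-0.040,0,0],[0,0.015,-0.020],[0,0.020,-0.030],[0,0.026,-0.036],[0,0.026,-0.036],[0,0.020,-0.030]],"roll":[0,0,0,0,0,0,0,0,0,0]}' 
python3 nav.py .4927 -.091 .10 64.9
```

```text
time_s: 12.55
tcp_pos: [0.5551, 0.0223, 0.1473]
eef_rot: [-105.4, 90.0, 20.7]
contact_force: [0.1, -0.0, -0.1]
gripper_width: 0.0558
t 12.55 tcp [555.1  22.3 147.3] jaw -143.97 tilt 0.02 w 55.8 F [ 0.1 -0.  -0.1] j6 14 j1 22
roll rad -0.5038 (-28.9 deg)  then tool d mm [ 47.3 129.1   8.4] ; remaining if roll half-turn other way 2.638
```

```bash
python3 -m creep '{"jaw":[-0.27,-0.27,-0.27,-0.27,-0.27,-0.27,-0.27,-0.27,-0.27,-0.27],"translation":[[0,0,0],[0,0,0],[0,0,0],[0,0,0],[0,0.020,0.002],[0,0.035,0.002],[0.007,0.035,0.002],[0.015,0.025,0.002],[0.015,0.014,0],[0.010,0,0]],"roll":[-0.126,-0.126,-0.126,-0.126,0,0,0,0,0,0]}' 
python3 nav.py .4927 -.091 .10 64.9;  python3 - <<'E'
from plant import *
import cv2,numpy as np
t=capture("top")["image"];s=capture("side")["image"]
cv2.imwrite("pics/top1.png",t[:,:,::-1]);cv2.imwrite("pics/side1.png",s[:,:,::-1])
a=cv2.resize(t[220:340,145:285],(400,343),interpolation=cv2.INTER_CUBIC)
b=cv2.resize(s[280:420,245:350],(400,533),interpolation=cv2.INTER_CUBIC)
c=np.zeros((533,800,3),np.uint8);c[:343,:400]=a;c[:,400:]=b
cv2.imwrite("pics/c4.png",c[:,:,::-1])
E
```

```text
time_s: 13.55
tcp_pos: [0.4918, -0.0909, 0.0993]
eef_rot: [23.0, 89.9, 177.7]
contact_force: [-0.4, -0.6, 0.1]
gripper_width: 0.0557
t 13.55 tcp [491.8 -90.9  99.3] jaw -115.30 tilt 0.05 w 55.7 F [-0.4 -0.6  0.1] j6 53 j1 12
roll rad -0.0035 (-0.2 deg)  then tool d mm [-0.7 -0.4 -0.9] ; remaining if roll half-turn other way 3.138
```

View pics/c4.png

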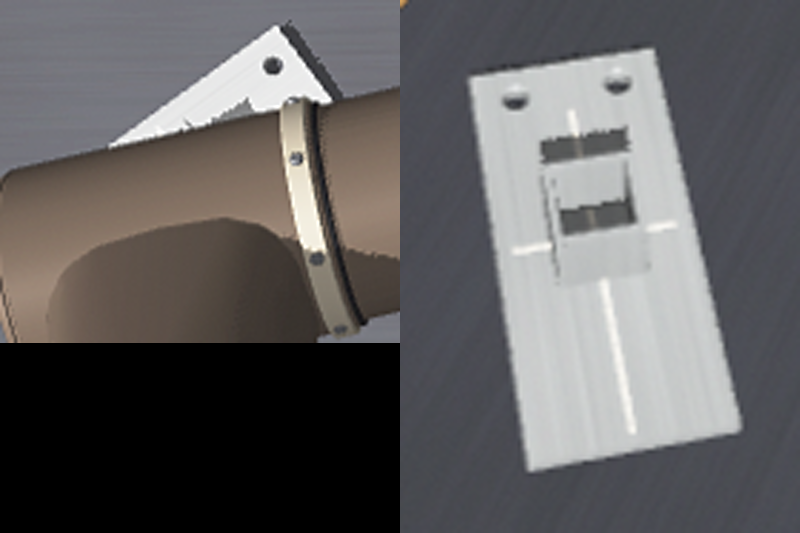

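View pics/side1.png

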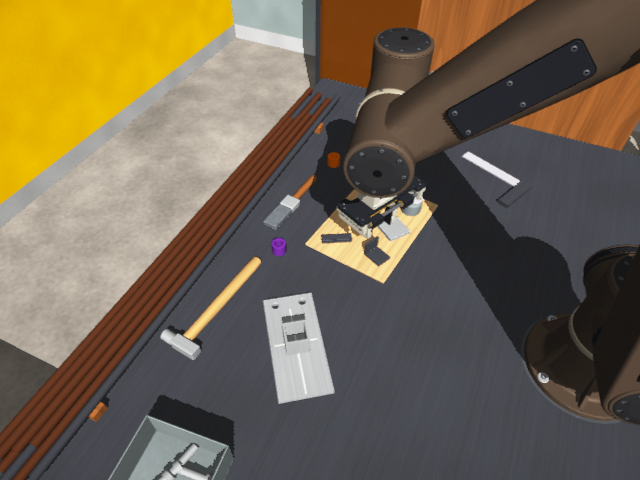

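```bash
python3 - <<'E'
import cv2
s=cv2.imread("pics/side1.png")
cv2.imwrite("pics/c5.png",cv2.resize(s[310:360,270:325],None,fx=12,fy=12,interpolation=cv2.INTER_CUBIC))
cv2.imwrite("pics/c6.png",cv2.resize(s[285:405,255:340],None,fx=5,fy=5,interpolation=cv2.INTER_CUBIC))
E
```

```text
(no output)
```

View pics/c5.png

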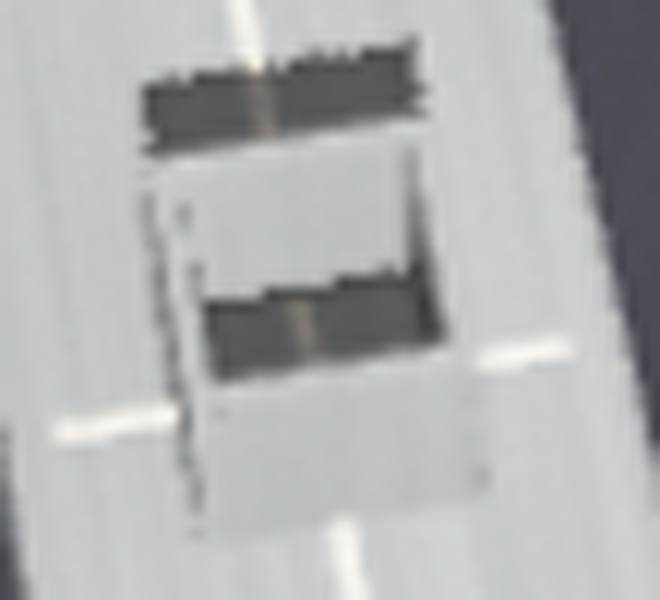

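View pics/c6.png

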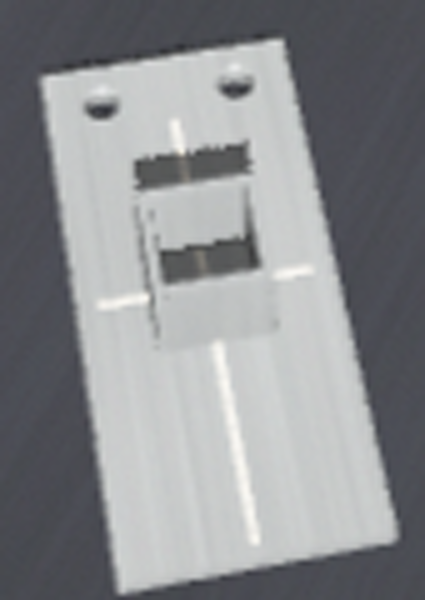

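```bash
python3 - <<'E'
from f0 import *
o=[[-25,25,0],[-25,-25,0],[25,25,45],[25,-25,45]]
p=un([(198,540),(492,490),(145,160),(415,120)],(270,310),12)
q,r=fit([(S,o,p)],.010,[.553,.21,-.94]);print(q[:2]*1000,np.degrees(q[2]),r.round(2))
Q=np.array([.5531,.2115]);a=np.radians(-53.81);d=(q[:2]-Q)*1000
print("in plate frame",d@[np.cos(a),np.sin(a)],d@[-np.sin(a),np.cos(a)])
# where the plate's cross lines should be if tube at plate centre (sanity): 
for qq in([.5531,.2115,a],[*q]): print(((proj(S,toW(qq,o,.010))-[270,310]+.5)*12).round(0).tolist())
E
```

```text
[554.14512424 210.54919738] -52.90902197027692 [ 0.16  0.56 -0.44  0.2  -0.51 -0.03  0.97 -1.01]
in plate frame 1.3844670656594376 0.28206600474627996
[[201.0, 553.0], [489.0, 502.0], [144.0, 164.0], [433.0, 116.0]]
[[200.0, 547.0], [487.0, 493.0], [139.0, 160.0], [427.0, 108.0]]
```

Tube sits within about 1.4 mm and 1° of plate centre. Now grasp the cleat.

```bash
python3 -m creep '{"jaw":[-0.27,-0.27,-0.27,-0.27,-0.27,-0.27,-0.27,0.5,0.5,0.6],"translation":[[0.010,0,-0.001],[0.022,0,0],[0.025,0,0],[0.020,0,0],[0.010,0,0],[0.003,0,0],[0,0,0],[0,0,0],[0,0,0],[0,0,0]],"roll":[-0.003,0,0,0,0,0,0,0,0,0]}' 30
python3 nav.py .4927 -.091 .10 64.9
```

```text
time_s: 14.75
tcp_pos: [0.4949, -0.0897, 0.0108]
eef_rot: [-150.7, 89.9, 4.4]
contact_force: [-0.8, -0.8, 3.3]
gripper_width: 0.0394
t 14.75 tcp [494.9 -89.7  10.8] jaw -114.90 tilt 0.08 w 39.4 F [-0.8 -0.8  3.3] j6 53 j1 12
roll rad 0.0035 (0.2 deg)  then tool d mm [-89.2   2.1   1.4] ; remaining if roll half-turn other way -3.138
```

```bash
python3 -m creep '{"jaw":[0.6,0.6,0.6,0.6,0.6,0.6,0.6,0.6,0.6,0.6],"translation":[[0,0,0],[0,0,0],[0,0,0],[-0.010,0,0],[-0.030,0,0],[-0.040,0,0],[-0.040,0,0],[-0.010,0,0],[0,0,0],[0,0,0]],"roll":[0,0,0,0,0,0.126,0.126,0.126,0.126,0]}' 30
python3 - <<'E'
from nav import nav
import numpy as np
a=np.radians(-53.96);x=-42.5/1000
nav(.5531+x*np.cos(a),.2102+x*np.sin(a),.15,36.04)
from plant import *
import cv2
t=capture("side")["image"]
cv2.imwrite("pics/c7.png",cv2.resize(t[150:290,290:450],None,fx=4,fy=4,interpolation=cv2.INTER_CUBIC)[:,:,::-1])
E
```

```text
time_s: 15.75
tcp_pos: [0.4944, -0.0896, 0.141]
eef_rot: [-101.9, 89.9, 24.2]
contact_force: [-0.9, 0.7, -2.2]
gripper_width: 0.0396
t 15.75 tcp [494.4 -89.6 141. ] jaw -143.91 tilt 0.09 w 39.6 F [-0.9  0.7 -2.2] j6 24 j1 12
roll rad 0.0009 (0.0 deg)  then tool d mm [  -8.7 -223.9  250.3] ; remaining if roll half-turn other way -3.141
```

View pics/c7.png

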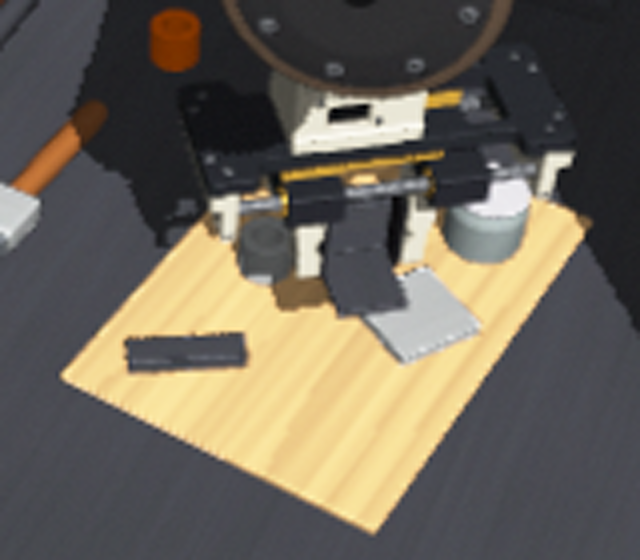

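```bash
python3 -m creep '{"jaw":[0.6,0.6,0.6,0.6,0.6,0.6,0.6,0.6,0.6,0.6],"translation":[[0,-0.013,0.015],[0,-0.025,0.028],[0,-0.030,0.033],[0,-0.030,0.033],[0,-0.030,0.033],[0,-0.030,0.033],[0,-0.028,0.031],[0,-0.022,0.025],[0,-0.016,0.018],[0,0,0]],"roll":[0,0,0,0,0,0,0,0,0,0]}'
python3 - <<'E'
from nav import nav
import numpy as np
a=np.radians(-53.96);x=-41/1000
nav(.5531+x*np.cos(a),.2102+x*np.sin(a),.0148,36.04)
E
```

```text
time_s: 16.8
tcp_pos: [0.5282, 0.246, 0.1393]
eef_rot: [101.9, 90.0, -131.7]
contact_force: [0.7, 0.7, -1.4]
gripper_width: 0.0398
t 16.80 tcp [528.2 246.  139.3] jaw -143.52 tilt 0.04 w 39.8 F [ 0.7  0.7 -1.4] j6 -8 j1 44
roll rad 0.0077 (0.4 deg)  then tool d mm [124.5   0.9  -2.6] ; remaining if roll half-turn other way -3.134
```

```bash
python3 -m creep '{"jaw":[0.6,0.6,0.6,0.6,0.6,0.6,0.6,0.6,0.6,0.6],"translation":[[0.010,0.001,-0.001],[0.020,0,0],[0.025,0,0],[0.020,0,0],[0,0,0],[0,0,0],[0,0,0],[0,0,0],[0,0,0],[0,0,0]],"roll":[0.005,0,0,0,0,0,0,0,0,0]}'
python3 - <<'E'
from nav import nav
import numpy as np
a=np.radians(-53.96);x=-41/1000
nav(.5531+x*np.cos(a),.2102+x*np.sin(a),.0148,36.04)
from plant import *
import cv2
t=capture("side")["image"]
cv2.imwrite("pics/c8.png",cv2.resize(t[260:420,230:370],None,fx=4,fy=4,interpolation=cv2.INTER_CUBIC)[:,:,::-1])
E
```

```text
time_s: 17.8
tcp_pos: [0.5281, 0.2424, 0.0656]
eef_rot: [-83.3, 89.9, 42.6]
contact_force: [-0.1, 0.5, -1.7]
gripper_width: 0.0398
t 17.80 tcp [528.1 242.4  65.6] jaw -144.07 tilt 0.06 w 39.8 F [-0.1  0.5 -1.7] j6 -8 j1 44
roll rad -0.0019 (-0.1 deg)  then tool d mm [50.8 -1.3  0.3] ; remaining if roll half-turn other way 3.140
```

View pics/c8.png

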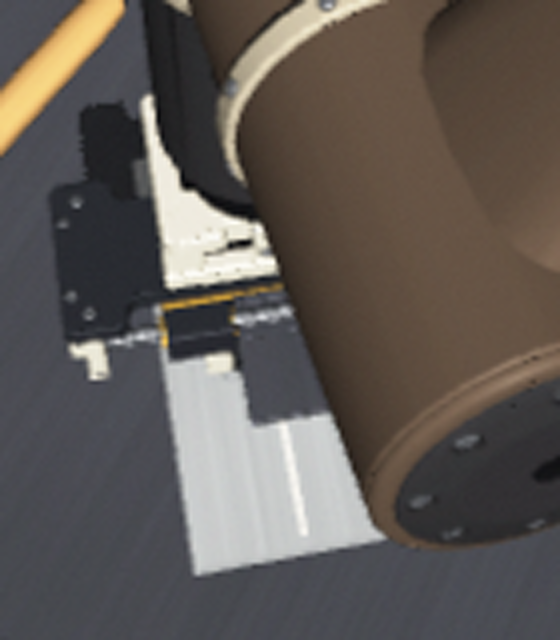

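```bash
python3 -m creep '{"jaw":[0.6,0.6,0.6,0.6,0.6,0.6,0.6,0.6,0.6,0.6],"translation":[[0.010,-0.001,0],[0.015,0,0],[0.015,0,0],[0.006,0,0],[0.002,0,0],[0,0,0],[0,0,0],[0,0,0],[0,0,0],[0,0,0]],"roll":[0,0,0,0,0,0,0,0,0,0]}'
python3 - <<'E'
from nav import nav
import numpy as np
a=np.radians(-53.96);x=-41/1000
nav(.5531+x*np.cos(a),.2102+x*np.sin(a),.0148,36.04)
E
```

```text
time_s: 18.85
tcp_pos: [0.5288, 0.2429, 0.0174]
eef_rot: [-81.9, 90.0, 44.0]
contact_force: [-0.6, -0.2, -1.4]
gripper_width: 0.0394
t 18.85 tcp [528.8 242.9  17.4] jaw -144.08 tilt 0.04 w 39.4 F [-0.6 -0.2 -1.4] j6 -8 j1 44
roll rad -0.0021 (-0.1 deg)  then tool d mm [ 2.6 -0.4  0.3] ; remaining if roll half-turn other way 3.140
```

```bash
python3 -m creep '{"jaw":[0.6,0.6,0.6,0.6,0.6,-0.1,-0.25,-0.25,-0.25,-0.25],"translation":[[0.001,0,0],[0.001,0,0],[0.0005,0,0],[0.0005,0,0],[0,0,0],[0,0,0],[0,0,0],[0,0,0],[0,0,0],[0,0,0]],"roll":[0,0,0,0,0,0,0,0,0,0]}'
python3 -m creep '{"jaw":[-0.25,-0.25,-0.25,-0.25,-0.25,-0.25,-0.25,-0.25,-0.25,-0.25],"translation":[[-0.003,0,0],[-0.015,0,0],[-0.030,0,0],[-0.035,0,0],[-0.035,0,0],[0,0.020,-0.015],[0,0.030,-0.025],[0,0.036,-0.032],[0,0.036,-0.032],[0,0.030,-0.025]],"roll":[0,0,0,0,0,0,0,0,0,0]}'
python3 - <<'E'
from nav import nav
nav(.5807,-.1904,.1)
from plant import *
import cv2
cv2.imwrite("pics/side2.png",capture("side")["image"][:,:,::-1])
cv2.imwrite("pics/top2.png",capture("top")["image"][:,:,::-1])
E
```

```text
time_s: 19.85
tcp_pos: [0.5287, 0.2428, 0.0139]
eef_rot: [106.8, 90.0, -127.3]
contact_force: [0.3, 0.5, -0.3]
gripper_width: 0.0543
time_s: 20.85
tcp_pos: [0.4803, 0.0471, 0.1323]
eef_rot: [-86.4, 90.0, 39.5]
contact_force: [1.1, -0.7, -0.5]
gripper_width: 0.0548
t 20.85 tcp [480.3  47.1 132.3] jaw -144.08 tilt 0.01 w 54.8 F [ 1.1 -0.7 -0.5] j6 7 j1 29
roll rad 0.0000 (0.0 deg)  then tool d mm [  32.3   58.  -251.3] ; remaining if roll half-turn other way 0.000
```

View pics/side2.png

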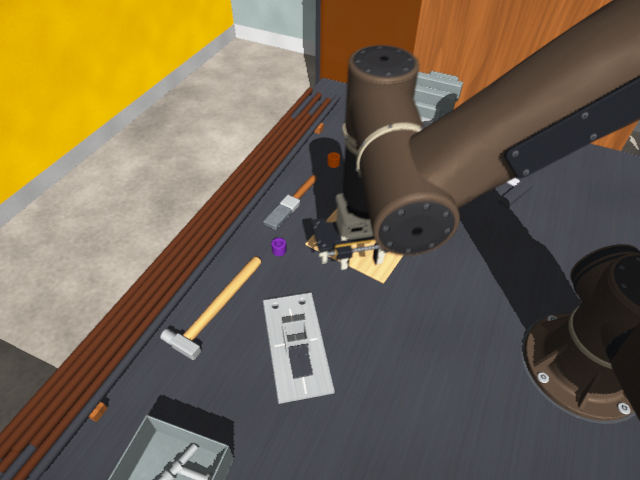

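View pics/top2.png

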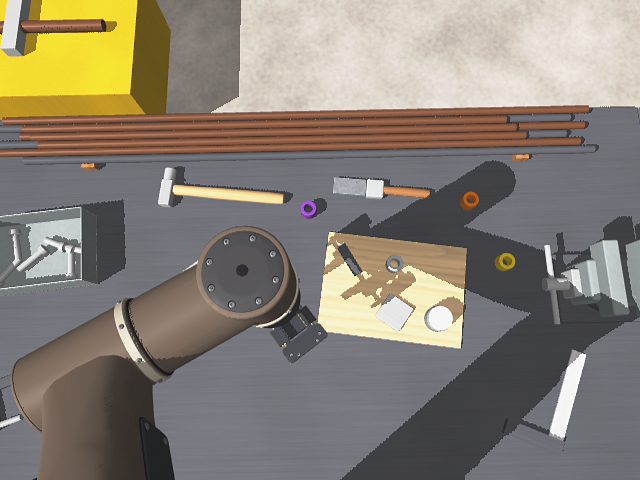

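Four ring candidates in the top view: grey (395,263) on the board, purple (308,209), orange (470,201) and yellow (505,262). The grey one is the bush: plain steel, on the board. I'll confirm it in a crop and check the cleat too.

```bash
python3 - <<'E'
import cv2,numpy as np
s=cv2.imread("pics/side2.png");t=cv2.imread("pics/top2.png")
a=cv2.resize(s[290:400,258:336],(390,550),interpolation=cv2.INTER_CUBIC)
b=cv2.resize(t[228:298,360:440],(400,350),interpolation=cv2.INTER_CUBIC)
c=np.zeros((550,790,3),np.uint8);c[:,:390]=a;c[:350,390:]=b;cv2.imwrite("pics/c9.png",c)
E
```

```text
(no output)
```

View pics/c9.png

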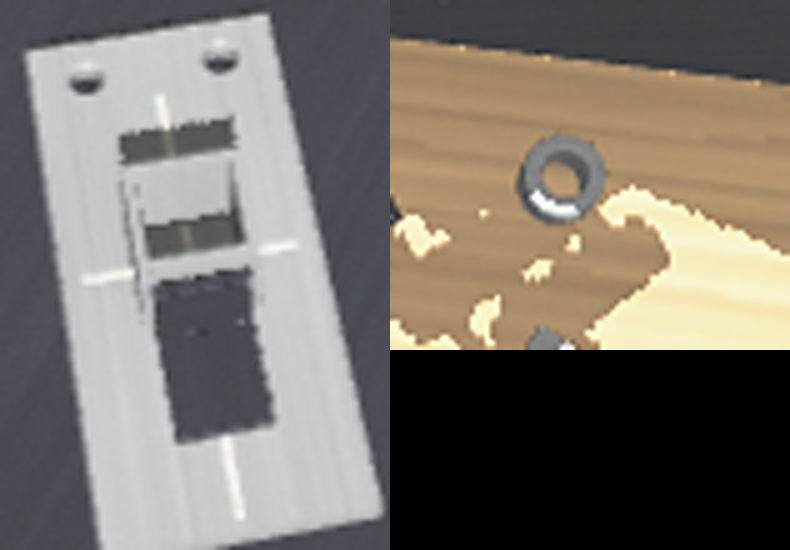

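```bash
python3 - <<'E'
from f0 import *
o=[[-25,20,0],[-25,-20,0],[25,20,40],[25,-20,40]]
p=un([(178,443),(274,424),(155,284),(250,268)],(258,290),5)
q,r=fit([(S,o,p)],.010,[.53,.24,-.94]);print(q[:2]*1000,np.degrees(q[2]),r.round(2))
Q=np.array([.5531,.2115]);a=np.radians(-53.81);d=(q[:2]-Q)*1000
print("in plate frame",d@[np.cos(a),np.sin(a)],d@[-np.sin(a),np.cos(a)])
E
```

```text
[522.08307458 253.32061258] -53.57533374767041 [-0.23  0.19  0.39  0.31 -0.49 -0.14  0.32 -0.43]
in plate frame -52.06628815175645 -0.3390242933335598
```

```bash
python3 -m creep '{"jaw":[-0.25,-0.25,-0.25,-0.25,-0.25,-0.25,-0.25,-0.25,-0.25,-0.25],"translation":[[0,0.008,-0.025],[0,0.009,-0.038],[0,0.009,-0.040],[0,0.009,-0.040],[0,0.009,-0.040],[0.010,0.009,-0.038],[0.015,0.005,-0.020],[0.015,0,-0.010],[0.010,0,0],[0,0,0]],"roll":[0,0,0,0,0,0,0,0,0,0]}'
python3 nav.py .5807 -.1904 .013
```

```text
time_s: 22.05
tcp_pos: [0.5805, -0.187, 0.0799]
eef_rot: [47.1, 89.8, 173.1]
contact_force: [-0.0, -0.1, -0.8]
gripper_width: 0.0549
t 22.05 tcp [ 580.5 -187.    79.9] jaw -144.05 tilt 0.21 w 54.9 F [-0.  -0.1 -0.8] j6 36 j1 0
roll rad 0.0000 (0.0 deg)  then tool d mm [66.9  1.7 -3. ] ; remaining if roll half-turn other way 0.000
```

```bash
python3 -m creep '{"jaw":[-0.25,-0.25,-0.25,-0.25,-0.25,-0.25,-0.25,-0.25,-0.25,-0.25],"translation":[[0.010,0.001,-0.0015],[0.015,0,0],[0,0,0],[0,0,0],[0,0,0],[0,0,0],[0,0,0],[0,0,0],[0,0,0],[0,0,0]],"roll":[0,0,0,0,0,0,0,0,0,0]}'
python3 nav.py .5807 -.1904 .013
```

```text
time_s: 23.05
tcp_pos: [0.5816, -0.19, 0.057]
eef_rot: [-152.1, 90.0, -26.1]
contact_force: [-0.6, -0.4, 0.7]
gripper_width: 0.0546
t 23.05 tcp [ 581.6 -190.    57. ] jaw -144.08 tilt 0.00 w 54.6 F [-0.6 -0.4  0.7] j6 36 j1 0
roll rad 0.0000 (0.0 deg)  then tool d mm [44.   1.   0.3] ; remaining if roll half-turn other way 0.000
```

```bash
python3 -m creep '{"jaw":[-0.25,-0.25,-0.25,-0.25,-0.25,0.3,0.5,0.6,0.6,0.6],"translation":[[0.015,0.001,0],[0.015,0,0],[0.010,0,0],[0.003,0,0],[0,0,0],[0,0,0],[0,0,0],[0,0,0],[0,0,0],[0,0,0]],"roll":[0,0,0,0,0,0,0,0,0,0]}' 30
python3 nav.py .5807 -.1904 .013
python3 -m creep '{"jaw":[0.6,0.6,0.6,0.6,0.6,0.6,0.6,0.6,0.6,0.6],"translation":[[0,0,0],[0,0,0],[-0.010,0,0],[-0.030,0,0],[-0.040,0,0],[-0.040,0,0],[-0.010,0,0],[0,0,0],[0,0,0],[0,0,0]],"roll":[0,0,0,0,0,0,0,0,0,0]}' 30
python3 - <<'E'
from nav import nav
import numpy as np
a=np.radians(-53.96);x=59.5/1000
nav(.5531+x*np.cos(a),.2102+x*np.sin(a),.0148,36.04)
E
```

```text
time_s: 24.05
tcp_pos: [0.581, -0.1906, 0.0146]
eef_rot: [-148.6, 90.0, -22.6]
contact_force: [-0.8, 0.4, 4.8]
gripper_width: 0.0351
t 24.05 tcp [ 581.  -190.6   14.6] jaw -144.07 tilt 0.03 w 35.1 F [-0.8  0.4  4.8] j6 36 j1 0
roll rad 0.0000 (0.0 deg)  then tool d mm [1.6 0.1 0.3] ; remaining if roll half-turn other way 0.000
time_s: 25.05
tcp_pos: [0.5797, -0.1904, 0.1421]
eef_rot: [45.2, 89.8, 171.1]
contact_force: [-0.7, -0.1, -1.3]
gripper_width: 0.0352
t 25.05 tcp [ 579.7 -190.4  142.1] jaw -144.09 tilt 0.18 w 35.2 F [-0.7 -0.1 -1.3] j6 36 j1 0
roll rad -0.0023 (-0.1 deg)  then tool d mm [ 127.4 -214.5  279.7] ; remaining if roll half-turn other way 3.139
```

```bash
python3 -m creep '{"jaw":[0.6,0.6,0.6,0.6,0.6,0.6,0.6,0.6,0.6,0.6],"translation":[[0,-0.012,0.015],[0,-0.022,0.028],[0,-0.028,0.036],[0,-0.028,0.036],[0,-0.028,0.036],[0,-0.028,0.036],[0,-0.028,0.036],[0,-0.022,0.030],[0,-0.0185,0.0267],[0,0,0]],"roll":[0,0,0,0,0,0,0,0,0,0]}'
python3 -m creep '{"jaw":[0.6,0.6,0.6,0.6,0.6,0.6,0.6,0.6,0.6,0.6],"translation":[[0.020,0,0],[0.030,0,0],[0.020,0,0],[0,0,0],[0,0,0],[0,0,0],[0,0,0],[0,0,0],[0,0,0],[0,0,0]],"roll":[0,0,0,0,0,0,0,0,0,0]}'
python3 - <<'E'
from nav import nav
import numpy as np
a=np.radians(-53.96);x=59.5/1000
nav(.5531+x*np.cos(a),.2102+x*np.sin(a),.0186,36.04)
E
```

```text
time_s: 26.05
tcp_pos: [0.5898, 0.1652, 0.142]
eef_rot: [79.4, 89.9, -154.4]
contact_force: [-0.3, 0.6, -2.3]
gripper_width: 0.0351
time_s: 27.05
tcp_pos: [0.5906, 0.1618, 0.0744]
eef_rot: [-93.9, 90.0, 32.1]
contact_force: [0.4, -0.0, -2.0]
gripper_width: 0.0351
t 27.05 tcp [590.6 161.8  74.4] jaw -144.08 tilt 0.04 w 35.1 F [ 0.4 -0.  -2. ] j6 2 j1 34
roll rad -0.0020 (-0.1 deg)  then tool d mm [55.8  1.9  1.7] ; remaining if roll half-turn other way 3.140
```

```bash
python3 -m creep '{"jaw":[0.6,0.6,0.6,0.6,0.6,0.6,0.6,0.6,0.6,0.6],"translation":[[0.015,0.0015,0.0015],[0.020,0,0],[0.013,0,0],[0.004,0,0],[0.001,0,0],[0,0,0],[0,0,0],[0,0,0],[0,0,0],[0,0,0]],"roll":[0,0,0,0,0,0,0,0,0,0]}'
python3 - <<'E'
from nav import nav
import numpy as np
a=np.radians(-53.96);x=59.5/1000
nav(.5531+x*np.cos(a),.2102+x*np.sin(a),.0186,36.04)
E
```

```text
time_s: 28.05
tcp_pos: [0.5885, 0.1622, 0.0213]
eef_rot: [-94.4, 90.0, 31.5]
contact_force: [1.0, -0.6, -1.2]
gripper_width: 0.0354
t 28.05 tcp [588.5 162.2  21.3] jaw -144.08 tilt 0.03 w 35.4 F [ 1.  -0.6 -1.2] j6 2 j1 34
roll rad -0.0020 (-0.1 deg)  then tool d mm [2.7 0.4 0.1] ; remaining if roll half-turn other way 3.140
```

```bash
python3 -m creep '{"jaw":[0.6,0.6,0.6,0.6,0.6,0.05,-0.1,-0.1,-0.1,-0.1],"translation":[[0.001,0,0],[0.001,0,0],[0.0005,0,0],[0,0,0],[0,0,0],[0,0,0],[0,0,0],[0,0,0],[0,0,0],[0,0,0]],"roll":[0,0,0,0,0,0,0,0,0,0]}'
python3 -m creep '{"jaw":[-0.1,-0.1,-0.1,-0.1,-0.1,-0.6,-0.7,-0.7,-0.7,-0.7],"translation":[[-0.003,0,0],[-0.015,0,0],[-0.030,0,0],[-0.035,0,0],[-0.035,0,0],[0,0.018,-0.020],[0,0.030,-0.033],[0,0.032,-0.036],[0,0.032,-0.036],[0,0.030,-0.033]],"roll":[0,0,0,0,0,0,0,0,0,0]}'
python3 nav.py .4761 -.1865 .10 -36.2
```

```text
time_s: 29.05
tcp_pos: [0.5884, 0.1621, 0.0185]
eef_rot: [-110.9, 90.0, 15.0]
contact_force: [0.0, 0.3, -0.3]
gripper_width: 0.048
time_s: 30.05
tcp_pos: [0.5656, -0.0509, 0.137]
eef_rot: [-118.9, 90.0, 7.0]
contact_force: [1.5, -0.9, 0.4]
gripper_width: 0.0741
t 30.05 tcp [565.6 -50.9 137. ] jaw -144.05 tilt 0.03 w 74.1 F [ 1.5 -0.9  0.4] j6 21 j1 15
roll rad 1.2592 (72.1 deg)  then tool d mm [  36.9   -7.8 -162.3] ; remaining if roll half-turn other way -1.882
```

```bash
python3 -m creep '{"jaw":[-0.7,-0.7,-0.7,-0.7,-0.7,-0.7,-0.7,-0.7,-0.7,-0.7],"translation":[[0,0,0],[0,0,0],[0,0,0],[0,0,0],[0,0,0],[0,0,0],[0,0,0],[0,0,0],[0,0,0],[0,0,0]],"roll":[0.126,0.126,0.126,0.126,0.126,0.126,0.126,0.126,0.126,0.125]}'
python3 nav.py .4761 -.1865 .10 -36.2
python3 - <<'E'
from plant import *
import cv2
cv2.imwrite("pics/side3.png",capture("side")["image"][:,:,::-1])
cv2.imwrite("pics/top3.png",capture("top")["image"][:,:,::-1])
import numpy as np
s=cv2.imread("pics/side3.png");t=cv2.imread("pics/top3.png")
a=cv2.resize(s[290:400,258:336],(390,550),interpolation=cv2.INTER_CUBIC)
b=cv2.resize(t[215:355,300:480],(400,311),interpolation=cv2.INTER_CUBIC)
c=np.zeros((550,790,3),np.uint8);c[:,:390]=a;c[:311,390:]=b;cv2.imwrite("pics/c10.png",c)
E
```

```text
time_s: 31.05
tcp_pos: [0.5661, -0.0491, 0.1368]
eef_rot: [-43.2, 90.0, 10.3]
contact_force: [-0.2, 0.2, -0.7]
gripper_width: 0.0746
t 31.05 tcp [566.1 -49.1 136.8] jaw 143.49 tilt 0.02 w 74.6 F [-0.2  0.2 -0.7] j6 -51 j1 15
roll rad -0.0053 (-0.3 deg)  then tool d mm [  36.8   -8.5 -164. ] ; remaining if roll half-turn other way 3.136
```

View pics/c10.png

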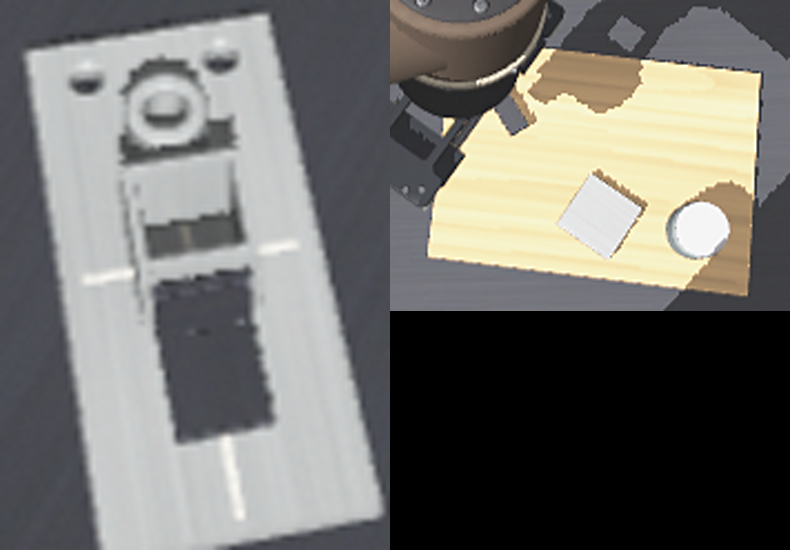

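```bash
python3 - <<'E'
from f0 import *
p=un([(166,111)],(258,290),5)
q,r=fit([(S,[[0,0,30]],p)],.010,[.58,.16,0],False);print(q)
Q=np.array([.5531,.2115]);a=np.radians(-53.81);d=(q[:2]-Q)*1000
print("in plate frame",d@[np.cos(a),np.sin(a)],d@[-np.sin(a),np.cos(a)])
E
python3 -m creep '{"jaw":[-0.7,-0.7,-0.7,-0.7,-0.7,-0.7,-0.7,-0.7,-0.7,-0.7],"translation":[[0,-0.001,-0.020],[0,-0.001,-0.030],[0,-0.001,-0.035],[0,-0.002,-0.035],[0.010,-0.0015,-0.024],[0.020,-0.001,-0.012],[0.020,0,-0.008],[0.020,0,0],[0,0,0],[0,0,0]],"roll":[-0.005,0,0,0,0,0,0,0,0,0]}'
python3 nav.py .4761 -.1865 .009 -36.2
```

```text
[0.58841837 0.16482256]
in plate frame 58.525907978128714 0.942775644254638
time_s: 32.25
tcp_pos: [0.476, -0.1864, 0.0668]
eef_rot: [156.5, 90.0, -149.3]
contact_force: [-0.2, -0.3, -0.4]
gripper_width: 0.0741
t 32.25 tcp [ 476.  -186.4   66.8] jaw 144.19 tilt 0.03 w 74.1 F [-0.2 -0.3 -0.4] j6 -36 j1 1
roll rad 0.0068 (0.4 deg)  then tool d mm [57.8 -0.2 -0. ] ; remaining if roll half-turn other way -3.135
```

```bash
python3 -m creep '{"jaw":[-0.7,-0.7,-0.7,-0.7,-0.7,-0.7,-0.3,0.2,0.3,0.3],"translation":[[0.015,0,0],[0.020,0,0],[0.015,0,0],[0.006,0,0],[0.002,0,0],[0,0,0],[0,0,0],[0,0,0],[0,0,0],[0,0,0]],"roll":[0,0,0,0,0,0,0,0,0,0]}' 40
python3 nav.py .4761 -.1865 .009 -36.2
python3 -m creep '{"jaw":[0.3,0.3,0.3,0.3,0.3,0.3,0.3,0.3,0.3,0.3],"translation":[[0,0,0],[0,0,0],[0,0,0],[-0.010,0,0],[-0.030,0,0],[-0.045,0,0],[-0.045,0,0],[-0.020,0,0],[0,0,0],[0,0,0]],"roll":[0,0,0,0,0,0,0,0,0,0]}' 40
python3 nav.py .5531 .2102 .15 36.04
python3 - <<'E'
from plant import *
import cv2
t=capture("side")["image"]
cv2.imwrite("pics/c11.png",cv2.resize(t[130:290,290:450],None,fx=3.5,fy=3.5,interpolation=cv2.INTER_CUBIC)[:,:,::-1])
E
```

```text
time_s: 33.25
tcp_pos: [0.4763, -0.1863, 0.0091]
eef_rot: [-59.4, 89.9, -5.3]
contact_force: [-0.7, 1.2, 6.5]
gripper_width: 0.0595
t 33.25 tcp [ 476.3 -186.3    9.1] jaw 144.10 tilt 0.06 w 59.5 F [-0.7  1.2  6.5] j6 -37 j1 1
roll rad 0.0052 (0.3 deg)  then tool d mm [ 0.1  0.  -0.3] ; remaining if roll half-turn other way -3.136
time_s: 34.25
tcp_pos: [0.4751, -0.186, 0.1583]
eef_rot: [42.9, 90.0, 96.9]
contact_force: [-0.8, 0.5, -3.9]
gripper_width: 0.0592
t 34.25 tcp [ 475.1 -186.   158.3] jaw 144.05 tilt 0.04 w 59.2 F [-0.8  0.5 -3.9] j6 -37 j1 1
roll rad -1.2565 (-72.0 deg)  then tool d mm [   8.6 -296.2  274.5] ; remaining if roll half-turn other way 1.885
```

View pics/c11.png

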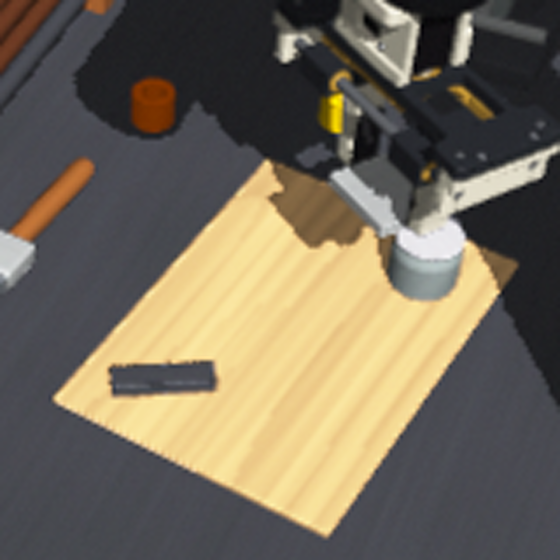

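```bash
python3 -m creep '{"jaw":[0.3,0.3,0.3,0.3,0.3,0.3,0.3,0.3,0.3,0.3],"translation":[[0,0,0],[0,0,0],[0,0,0],[0,0,0],[0,0,0],[0,0,0],[0,0,0],[0,0,0],[0,0,0],[0,0,0]],"roll":[-0.126,-0.126,-0.126,-0.126,-0.126,-0.126,-0.126,-0.126,-0.126,-0.122]}' 40
python3 nav.py .5531 .2102 .15 36.04
python3 - <<'E'
from plant import *
from h import *
c=capture("side");t=c["image"];C=cam(c);s=get_state()
cv2.imwrite("pics/side4.png",t[:,:,::-1])
p=s["tcp_pos"]; k=6;off=np.array([330,120])
im=cv2.resize(t[120:220,330:450],None,fx=k,fy=k,interpolation=cv2.INTER_CUBIC)
cv2.imwrite("pics/c12.png",im[:,:,::-1])
q=[p[0],p[1],np.radians(36.04)]
for z in(0,10):
    w=toW(q,[[30,30,z],[30,-30,z],[-30,-30,z],[-30,30,z]],p[2]-.003)
    cv2.polylines(im,[((proj(C,w)-off+.5)*k).astype(int)],True,(255,0,0),1)
cv2.imwrite("pics/c13.png",im[:,:,::-1])
E
```

```text
time_s: 35.3
tcp_pos: [0.4744, -0.1862, 0.1564]
eef_rot: [48.3, 89.8, 174.6]
contact_force: [0.4, 0.4, -3.6]
gripper_width: 0.0595
t 35.30 tcp [ 474.4 -186.2  156.4] jaw -143.69 tilt 0.24 w 59.5 F [ 0.4  0.4 -3.6] j6 36 j1 1
roll rad 0.0048 (0.3 deg)  then tool d mm [   6.2 -296.8  274.2] ; remaining if roll half-turn other way -3.137
```

View pics/c12.png

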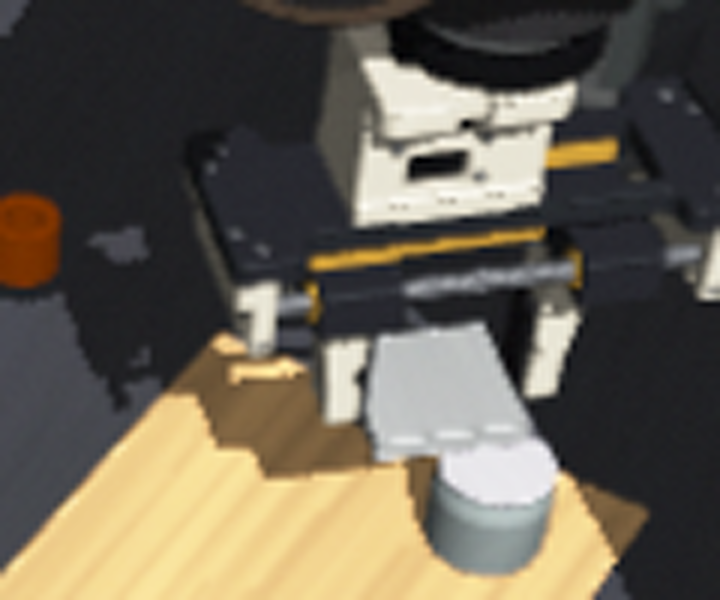

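View pics/c13.png

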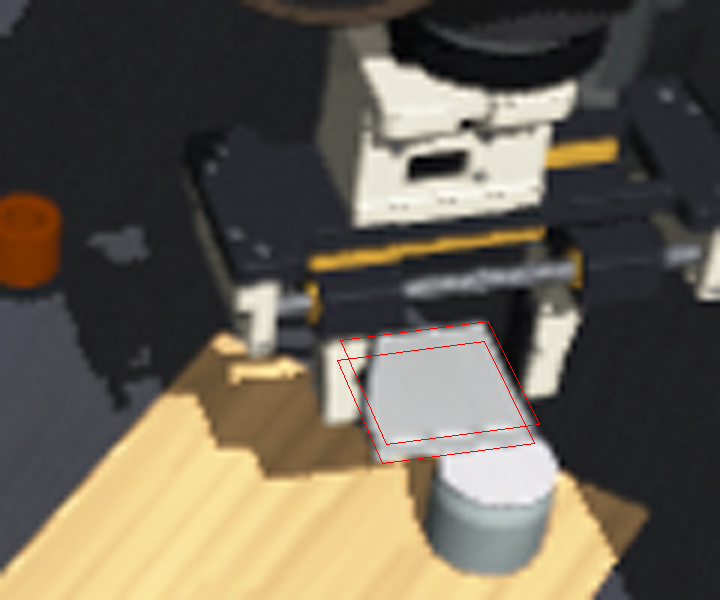

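```bash
python3 -m creep '{"jaw":[0.3,0.3,0.3,0.3,0.3,0.3,0.3,0.3,0.3,0.3],"translation":[[0,-0.015,0.014],[0,-0.026,0.024],[0,-0.034,0.031],[0,-0.036,0.033],[0,-0.036,0.033],[0,-0.036,0.033],[0,-0.036,0.033],[0,-0.034,0.031],[0,-0.026,0.024],[0,-0.012,0.012]],"roll":[0.005,0,0,0,0,0,0,0,0,0]}'
python3 -m creep '{"jaw":[0.3,0.3,0.3,0.3,0.3,0.3,0.3,0.3,0.3,0.3],"translation":[[0,-0.004,0.004],[0.015,0,0],[0.020,0,0],[0.020,0,0],[0.010,0,0],[0,0,0],[0,0,0],[0,0,0],[0,0,0],[0,0,0]],"roll":[0,0,0,0,0,0,0,0,0,0]}'
python3 nav.py .5534 .2098 .0581 36.04
```

```text
time_s: 36.35
tcp_pos: [0.555, 0.2038, 0.1564]
eef_rot: [88.4, 89.8, -145.8]
contact_force: [-0.4, -0.0, -3.2]
gripper_width: 0.0597
time_s: 37.35
tcp_pos: [0.5565, 0.207, 0.0942]
eef_rot: [-88.3, 89.9, 37.4]
contact_force: [0.3, -1.2, -3.3]
gripper_width: 0.0595
t 37.35 tcp [556.5 207.   94.2] jaw -144.25 tilt 0.07 w 59.5 F [ 0.3 -1.2 -3.3] j6 -4 j1 39
roll rad -0.0051 (-0.3 deg)  then tool d mm [36.1  0.9  4.1] ; remaining if roll half-turn other way 3.137
```

```bash
python3 -m creep '{"jaw":[0.3,0.3,0.3,0.3,0.3,0.3,0.3,0.3,0.3,0.3],"translation":[[0.010,0.001,0.004],[0.012,0,0],[0.008,0,0],[0.003,0,0],[0,0,0],[0,0,0],[0,0,0],[0,0,0],[0,0,0],[0,0,0]],"roll":[-0.004,0,0,0,0,0,0,0,0,0]}'
python3 nav.py .5534 .2098 .0581 36.04
```

```text
time_s: 38.35
tcp_pos: [0.5531, 0.2095, 0.0607]
eef_rot: [-88.9, 90.0, 37.0]
contact_force: [-0.0, 0.1, -3.6]
gripper_width: 0.0595
t 38.35 tcp [553.1 209.5  60.7] jaw -144.02 tilt 0.02 w 59.5 F [-0.   0.1 -3.6] j6 -4 j1 40
roll rad -0.0010 (-0.1 deg)  then tool d mm [ 2.6 -0.4  0. ] ; remaining if roll half-turn other way 3.141
```

```bash
python3 -m creep '{"jaw":[0.3,0.3,0.3,0.3,0.3,0.3,0.3,-0.4,-0.6,-0.6],"translation":[[0.001,0,0],[0.0005,0,0],[0.0005,0,0],[0.0005,0,0],[0,0,0],[0,0,0],[0,0,0],[0,0,0],[0,0,0],[0,0,0]],"roll":[0,0,0,0,0,0,0,0,0,0]}'
python3 nav.py .5534 .2098 .0581 36.04
python3 -m creep '{"jaw":[-0.6,-0.6,-0.6,-0.6,-0.6,-0.6,-0.6,-0.6,-0.6,-0.6],"translation":[[0,0,0],[-0.003,0,0],[-0.010,0,0],[-0.030,0,0],[-0.035,0,0],[-0.035,0,0],[0,0.020,-0.020],[0,0.030,-0.030],[0,0.030,-0.030],[0,0.030,-0.030]],"roll":[0,0,0,0,0,0,0,0,0,0]}'
python3 -m creep '{"jaw":[-0.6,-0.6,-0.6,-0.6,-0.6,-0.6,-0.6,-0.6,-0.6,-0.6],"translation":[[0,0.030,-0.030],[0,0.030,-0.030],[0,0.030,-0.030],[0,0.025,-0.030],[0,0.020,-0.030],[0,0.020,-0.030],[0,0.015,-0.030],[0,0,-0.030],[0,0,-0.020],[0,0,0]],"roll":[0,0,0,0,0,0,0,0,0,0]}'
python3 - <<'E'
from plant import *
import cv2,numpy as np
s=capture("side")["image"][:,:,::-1];t=capture("top")["image"][:,:,::-1]
cv2.imwrite("pics/side5.png",s);cv2.imwrite("pics/top5.png",t)
a=cv2.resize(s[290:400,258:336],(390,550),interpolation=cv2.INTER_CUBIC)
b=cv2.resize(t[222:342,145:285],(408,350),interpolation=cv2.INTER_CUBIC)
c=np.zeros((550,798,3),np.uint8);c[:,:390]=a;c[:350,390:]=b;cv2.imwrite("pics/c14.png",c)
E
```

```text
time_s: 39.35
tcp_pos: [0.5534, 0.2097, 0.0582]
eef_rot: [-93.7, 90.0, 32.2]
contact_force: [0.5, -0.7, 0.5]
gripper_width: 0.069
t 39.35 tcp [553.4 209.7  58.2] jaw -144.02 tilt 0.04 w 69.0 F [ 0.5 -0.7  0.5] j6 -4 j1 40
roll rad -0.0010 (-0.1 deg)  then tool d mm [ 0.1 -0.1  0. ] ; remaining if roll half-turn other way 3.141
time_s: 40.35
tcp_pos: [0.5284, 0.0546, 0.1721]
eef_rot: [-106.5, 89.9, 19.5]
contact_force: [1.9, -1.0, 0.2]
gripper_width: 0.0703
time_s: 41.35
tcp_pos: [0.5449, -0.2564, 0.1714]
eef_rot: [-177.7, 90.0, -51.8]
contact_force: [-0.7, 1.2, 0.2]
gripper_width: 0.0702
```

View pics/c14.png

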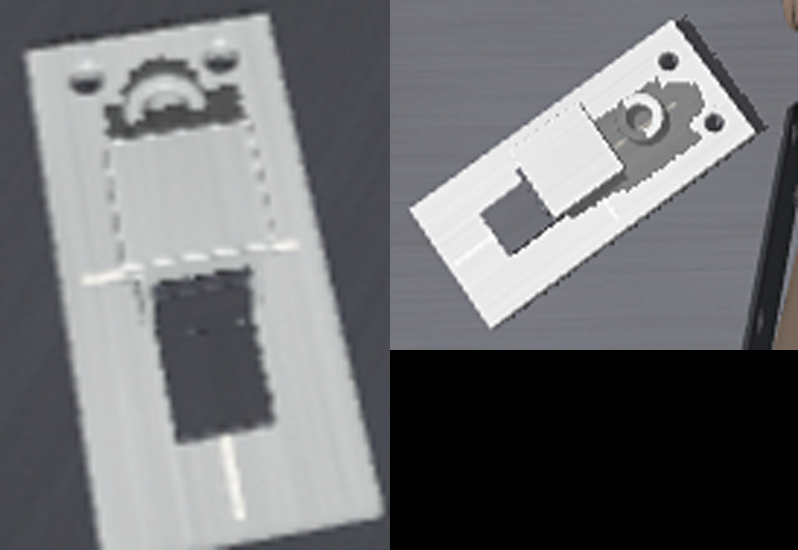

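View pics/top5.png

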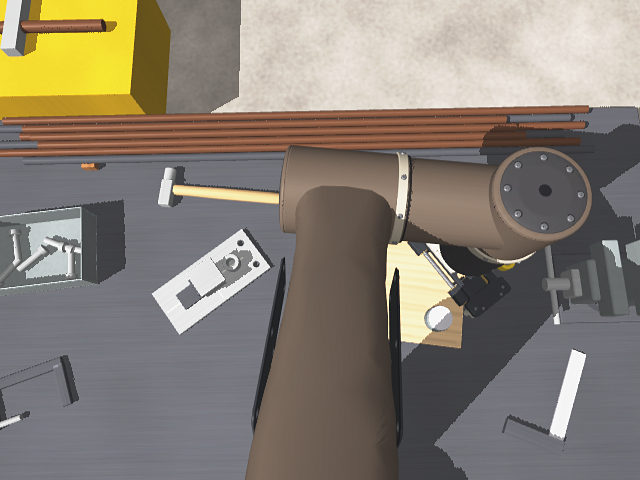

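```bash
python3 - <<'E'
from f0 import *
t=cv2.imread("pics/top5.png");s=cv2.imread("pics/side5.png")
out=[]
for im,C,off,(w,h),Q,k in((t,T,(160,228),(120,105),[.5527,.2091,np.radians(-54.0)],6),(s,S,(258,290),(78,110),[.5531,.2115,np.radians(-53.9)],5)):
    a=cv2.resize(im[off[1]:off[1]+h,off[0]:off[0]+w],None,fx=k,fy=k,interpolation=cv2.INTER_CUBIC)
    def dr(o,col): cv2.polylines(a,[((proj(C,toW(Q,o,0))-off+.5)*k).astype(int)],True,col,1)
    sq=lambda x,y,dx,dy,z:[[x+dx,y+dy,z],[x+dx,y-dy,z],[x-dx,y-dy,z],[x-dx,y+dy,z]]
    dr(sq(0,0,120,55,10),(0,255,0));dr(sq(0,0,30,30,65),(0,0,255));dr(sq(-53.5,0,25,20,16),(255,0,0))
    th=np.linspace(0,6.28,40);dr([[59.5+18*np.cos(v),18*np.sin(v),40] for v in th],(0,160,0))
    for y in(-30,30):dr([[100+7*np.cos(v),y+7*np.sin(v),10] for v in th],(255,0,255))
    out.append(a)
cv2.imwrite("pics/o1.png",out[0]);cv2.imwrite("pics/o2.png",out[1])
E
```

```text
(no output)
```

View pics/o1.png

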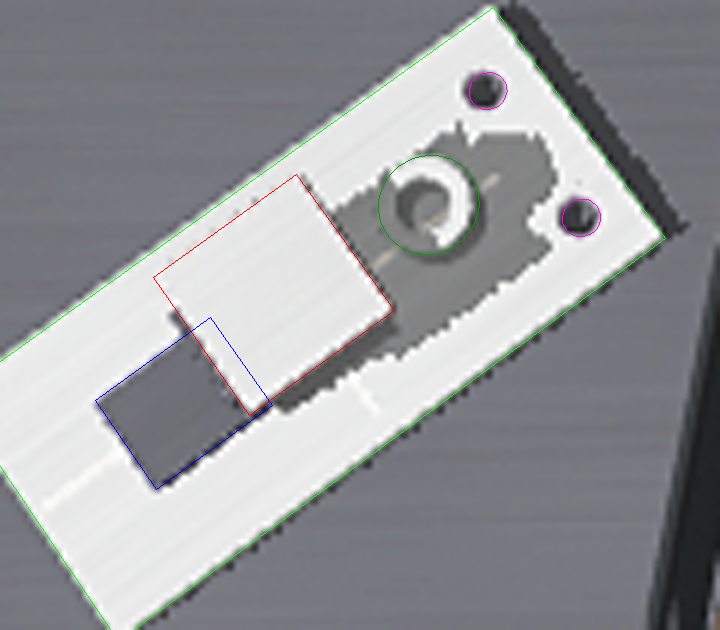

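View pics/o2.png

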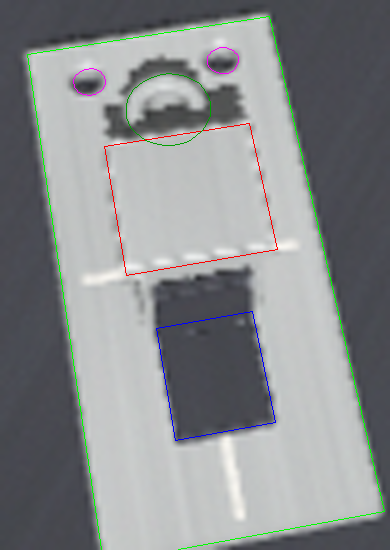

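View pics/side5.png

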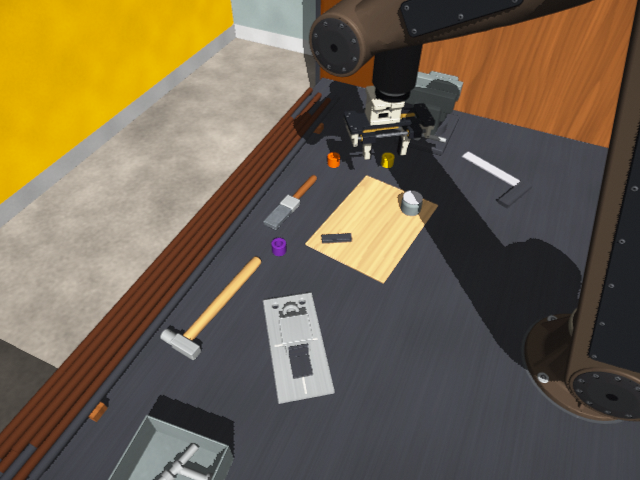

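The model outlines match the plate, cap, cleat and bush in both views. Flat bar, tin and rings are where they were, and the arm is clear and still. Handing in.

```bash
python3 - <<'E'
from plant import *
s=get_state();print(s["time_s"],abs(s["qd"]).max()); close_job()
E
```

```text
41.55 0.45685585868089
the job is handed in; nothing more can be done
```

I laid out the foot in the order asked and handed it in at 41.6 s. Everything is released and the arm stands clear of the work. The handing-in call reported no verdict.

My last camera checks, in the plate's frame:

| Piece | Measured position | Check |
|---|---|---|
| Tube | about 1.4 mm along the centre line and 0.3 mm across it from the plate's middle | square within about 1° |
| Cleat | about 0.3 mm off the line, long leg flat, upright turned to the tube | gap to the tube about 3–4 mm |
| Bush | 58.5 mm along the line, about 1 mm off it | clear of the tube and the holes |
| Cap | flat on the tube | drawn outline matched within 1–2 pixels (about 2–4 mm) in both views |

- **Other things on the bench:** the flat bar, tin, hammer, wire brush and the purple, orange and yellow rings look unmoved in the last pictures.
- **Disagreement between checks:** the two cameras differ by up to about 3 mm across the bench. I averaged them for the moves and used the side camera for the tube, cleat and bush figures above.
- **Not checked:** the tube can no longer be seen under the cap, so its figures come from the picture taken right after it was placed.

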